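# Load the coin drive against the sprung chute stop

### The arm

A 7-joint arm with a two-finger parallel gripper is mounted at the origin on the work surface. World frame = base frame: x ahead of the robot, y to its left, z up, the work surface at z = 0. Lengths are in m, angles in rad, forces in N, time in s.
With the tool pointing down it reaches from about 0.425 to 0.875 m from the base axis. Payload 8.4 kg.
Tool frame: the origin (TCP) lies on the centre line of the jaws, within the pads' length; the fingertips stand 25 mm ahead of it and the grasp point (between the pads) lies 6 mm ahead of it; y points along the fingers, x is the direction in which the jaws open and shut, and the axes are right-handed (so a half turn about y gives the same grasp; the last joint's range is limited). The gripper opens to 87 mm and grips with 3 to 60 N. Pads are 19 mm wide; open, the fingers measure 117 mm over their backs; the gripper's body (75 mm by 190 mm) begins 51 mm behind the grasp point.
Start: joints at [-0.099, 0.333, 0.04, 1.465, -0.013, 1.343, -0.059], TCP at [0.65, -0, 0.248] pointing down, gripper open.
Joint ranges: [-2.58, 2.58], [-0.38, 2.09], [-1.3, 1.39], [0.25, 2.4], [-1.5, 4.64], [0.08, 2.09], [-2.65, 2.65]. Speed limits (rad/s): [2.22, 2.22, 2.79, 2.79, 3.14, 3.14, 3.14].

### API

Orientations are given as a unit quaternion [x, y, z, w].
In Python, from station import status, eyes, ticket gives the robot as it stands.
- The arm moves only by the tool jog_arm, never from a script. Its argument "increments" is a list that holds one entry, the list of rows, each a list of 7 numbers: the shift along the world's x, y, z normalised to -1 to 1, where 1 is 0.3 m, then the turn, a rotation vector about the world's x, y, z normalised to -1 to 1, where 1 is 360 degrees, then the closure, from 0 (fully open) to 1 (shut). In form: [[[tx, ty, tz, wx, wy, wz, jaw], ...]]. A call has 1 to 8 rows; each row is the pose to reach, as a shift and turn from the pose measured when the call began, turning the shorter way round; what a row does not reach only later rows make up. A row lasts 1/10 s, in which the tool goes at most 50 mm and 8.59 degrees, less where a joint would pass 70% of its speed; a pose out of reach is approached as far as the arm can. A call with a number of a shift or a turn outside -1 to 1 is refused whole. A call with a gripper value outside its range is refused whole. The fingers move at their own pace and stop on an object; "squeeze" is the grip in N (left out, the last holds). Time passes only in rows, so rows that repeat a pose let the fingers close. It gives the time, the measured TCP pose, the force and the opening at its end, in the units of the state.
- status.get_state(): the state, without advancing time (a new reading comes with each control period).
- eyes.get_image(name): name is "scene" or "side" or "wrist"; returns a dict with "pixels" (420x560x3 uint8, red, green, blue), "vertical_fov" (degrees; the focal length in pixels is half the picture's height over the tangent of half this angle, whatever the lens; pixels are square), "cx", "cy" (the principal point, pixels), "eye" and "attitude" of the camera in the world; the wrist camera has in their place "mount" (4x4, takes a point from camera to tool coordinates, whose origin is the TCP and whose axes are the tool frame's). Camera axes: x right, y down, z forward; pixel columns grow to the right and rows downward; lengths in m; the calibration is good to about 2 mm. A picture is of the moment at which its call begins: read the wrist's pose just before it. There is no depth.
- ticket.hand_in(): hands the job in, once; it reports no verdict.
Trained networks look in the newest picture that a camera, given by its name, has taken for a name from the list of things; names that differ only in an ending like _2 or _b are one class to them, and where a whole thing is asked for, a point or a joint stands for the part that bears it (a point fixed in the world has none). Each returns a list of dicts, best first, with "conf" (0 to 1); they miss things now and then, are a little off and sometimes report something else, mostly with a low value. They report only what shows in the picture. A call takes as long as a camera call.
- eyes.boxes_of(label, camera): "bbox" ([left, top, right, bottom] in pixels, round what is visible of it).
- eyes.trace(label, camera): "pixels" (420x560 bool, what is visible of it) and "bbox" ([left, top, right, bottom] in pixels, round what is visible of it).
The state is a dict: "clock": time; "joints": joint angles; "qvel": joint speeds; "joint_torque": joint torques, N m; "position": TCP position; "tcp_rot": TCP orientation; "force": force on the tool from outside, world axes, zero at the start; "torque": the same for the moment, N m; "gripper_width": finger opening in m.
Only numpy, scipy, OpenCV 4.12 (cv2) and the standard library are available. Lean on these libraries where they do the work, as an engineer would, in place of code of your own. Each camera call takes 0.05 s, during which the arm holds its last target. There are 200 camera calls.

### The job

Set the bronze coin-shaped drive down flat on the dark level landing at the top of the little chute in the mini drawer and let go of it. Then push it down the slope until it is pressed firmly against the red sprung stop: enough to make the stop give a little, but gently, never hard enough to force the stop in. Ease off and leave the drive lying in the chute against the stop, without disturbing the other things on the desk.

Things in the scene. Friction and masses are not known exactly. Their poses are not given: they have to be found in the camera images.
- coin: Bronze coin-shaped drive: a disc 42 mm in diameter and 14 mm thick, about 90 g (70 to 120), lying flat on the desk at the start. Origin at the centre of its underside, z up through its thickness; its turn does not matter.
- drawer: Shallow open oak mini drawer, fixed: 140 (x) by 350 mm (y), rim 26 mm high; a divider 52 mm high stands behind it (x = 82 to 98 mm, y = -225 to 225 mm). Origin: centre of its underside, on the desk. +x points from its brass knob to the divider, +y to the high end of the chute, z up. The chute runs along x = 0 and falls towards -y.
- landing (a point): Point where the drive is to be set down, on the top of the dark wooden level landing at the head of the chute (70 mm in x, 80 mm in y, 50 mm above the desk). The point is on the chute's middle line, 45 mm uphill of where the slope starts and 35 mm from the landing's far end. Axes as drawer.
- chute_top (a point): Point on the chute's middle line where the landing ends and the white floor starts to slope down at 12 degrees. Dark cheeks 48 mm apart stand 6 mm above the floor; from here two 6 mm high guides flare onto the landing, 24 mm long, opening to about 60 mm. Friction holds the drive on the slope: it does not slide by itself. Axes as drawer.
- chute_foot (a point): Point on the chute's middle line at the lower end of the white floor, behind the stop: 180 mm along -y from chute_top and 38 mm lower. The red stop is clamped at a different place each time: its uphill face stands 30 to 60 mm (level distance) uphill of this point, to be found by feel, or seen. Axes as drawer.
- stop (a joint): How far the red stop bar is pushed in, in m: 0 free, growing downhill along the slope. Bar 42 mm wide, 8 mm thick, top 14 to 21 mm above the floor, on a spring of 4 N per mm. Press the drive on it with about 5 to 8 N along the chute (1 to 2 mm): under 2.5 N is not seated, over 14 N forces it. It springs back as pressure eases: back off slowly along the chute, then lift.
- usb: Orange USB stick, 53 x 18 x 9 mm, loose on the desk, lies beside the drive; to be left alone. Origin: about the centre of its underside.
- reader: Black card reader, 55 x 42 x 14 mm, loose on the desk; to be left alone. Origin: centre of its underside.
- tumbler: Frosted glass tumbler, 74 mm wide, 95 mm high, standing to the left; fragile, to be left alone. Origin: centre of its underside.
- tape: Roll of amber tape, 76 mm wide, 19 mm high, to the left; to be left alone. Origin: centre of its underside.
- stapler: Blue and black stapler, 130 x 34 x 44 mm, to the right; to be left alone. Origin: centre of its underside.
- eraser: White eraser with a blue sleeve, 50 x 22 x 12 mm, to the right; to be left alone. Origin: centre of its underside.

How it is judged:
By the outcome, as a careful person would: the job done as asked, in the order asked, and still so for the second after the job is handed in, with the robot touching nothing.
It also fails if it takes over 61 s, if anything falls off the work surface, if the arm or the gripper's body presses on something with over 40 N, if the wrist force passes 120 N, or if a joint passes its speed limit or range.

## Working session

There is one attempt and no reset: what is moved stays moved. The work goes in short steps, Python scripts to look and compute and a tool call to move; the robot and the scene stay as the last step left them, time stands still between calls to the robot, and variables do not carry over. Pictures are saved under pics/ and viewed, about 8 in all and at most 12, crops included, and the job is handed in when it is done.

Besides the shell and the picture viewer there is one more tool, called after ">>>" by a JSON object that holds its "op" and its "data", one argument or row to a line. jog_arm: Moves the arm, as the interface text tells. Scaled input: -1 to 1 covers 0.3 m each way for a shift and 360 degrees each way for a turn. Its arguments: {"type":"object","properties":{"increments":{"type":"array"},"squeeze":{"type":"number"}},"required":["increments"]}

```bash
ls; mkdir -p pics; cat > h.py <<'E'
import numpy as np, cv2
from scipy.spatial.transform import Rotation as R
from station import status, eyes, ticket
def cam(name):
    s=status.get_state(); im=eyes.get_image(name); p=im["pixels"]
    f=p.shape[0]/2/np.tan(np.radians(im["vertical_fov"])/2)
    if name=="wrist":
        T=np.eye(4);T[:3,:3]=R.from_quat(s["tcp_rot"]).as_matrix();T[:3,3]=s["position"]
        M=T@np.array(im["mount"]);Rm,e=M[:3,:3],M[:3,3]
    else:
        a=np.array(im["attitude"]);Rm=a if a.shape==(3,3) else R.from_quat(a).as_matrix();e=np.array(im["eye"])
    return dict(p=p,f=f,c=(im["cx"],im["cy"]),R=Rm,e=e)
def ray(c,u,v,z):
    d=c["R"]@np.array([(u-c["c"][0])/c["f"],(v-c["c"][1])/c["f"],1.]);return c["e"]+d*(z-c["e"][2])/d[2]
def proj(c,P):
    q=(np.atleast_2d(P)-c["e"])@c["R"];return q[:,:2]/q[:,2:]*c["f"]+np.array(c["c"])
def save(c,n,s=1): cv2.imwrite(n,cv2.resize(c["p"][:,:,::-1],None,fx=s,fy=s))
E
python3 - <<'E'
from h import *
s=status.get_state();print(s)
ims=[]
for n in["scene","side","wrist"]:
    c=cam(n);print(n,c["f"],c["c"],c["e"],c["R"][:,2]);save(c,f"pics/{n}0.png",1.4)
    for l in["coin","drawer","stop","usb","reader","tumbler","tape","stapler","eraser"]:
        b=eyes.boxes_of(l,n)
        if b:
            b=b[0];x=b["bbox"];print(l,round(b["conf"],2),np.round(x),ray(c,(x[0]+x[2])/2,(x[1]+x[3])/2,.007).round(3))
E
```

```text
pics
{'clock': 0.0, 'joints': array([-0.09918116,  0.33392736,  0.03987795,  1.4662958 , -0.01338974,
        1.34333744, -0.05853338]), 'qvel': array([-1.39451122e-03,  1.12899098e-03,  7.89560908e-04, -4.32846535e-04,
        2.81866689e-04, -1.41579129e-05, -1.13034311e-03]), 'joint_torque': array([ 1.06989024e-03, -6.56351209e+01,  1.33598529e+00, -4.03798449e+01,
       -5.97442500e-02,  4.47441044e-02,  1.62792835e-04]), 'position': array([ 6.49545846e-01, -4.68184143e-05,  2.46636694e-01]), 'tcp_rot': array([ 7.07151397e-01, -6.25316978e-04, -5.74860106e-04, -7.07061652e-01]), 'force': array([ 0.0467922 , -0.59556725,  1.04123124]), 'torque': array([-0.03039861,  0.0623156 , -0.03880453]), 'gripper_width': 0.08721984936014023}
scene 482.56749346290087 (270.4550690027963, 206.7432372039792) [1.12368575 0.50033311 0.93263006] [-0.50715311 -0.42993266 -0.74696294]
coin 0.54 [296. 201. 310. 218.] [0.447 0.036 0.007]
drawer 0.65 [161. 199. 339. 338.] [0.669 0.059 0.007]
stop 0.73 [292. 198. 305. 217.] [0.448 0.022 0.007]
usb 0.5 [350. 231. 367. 246.] [0.43  0.194 0.007]
reader 0.59
[... 516 characters left out ...]
]
stop 0.45 [312. 209. 326. 214.] [ 0.641 -0.001  0.007]
reader 0.61 [264. 265. 286. 278.] [ 0.459 -0.201  0.007]
tumbler 0.63 [256. 118. 278. 149.] [0.547 0.438 0.007]
tape 0.73 [263. 263. 286. 281.] [ 0.458 -0.202  0.007]
stapler 0.63 [329. 299. 348. 348.] [ 0.591 -0.388  0.007]
eraser 0.66 [249. 340. 270. 360.] [ 0.381 -0.419  0.007]
wrist 334.288727758293 (272.91437774389226, 208.5509325309768) [0.64915584 0.083929   0.38327163] [-2.38459738e-05 -3.03684855e-01 -9.52772538e-01]
coin 0.8 [ 70. 134. 112. 176.] [0.444 0.027 0.007]
drawer 0.93 [159.   3. 355. 299.] [0.631 0.032 0.007]
stop 0.87 [238. 202. 279. 226.] [ 0.632 -0.042  0.007]
reader 0.75 [152.   2. 356. 297.] [0.628 0.033 0.007]
```

View pics/wrist0.png

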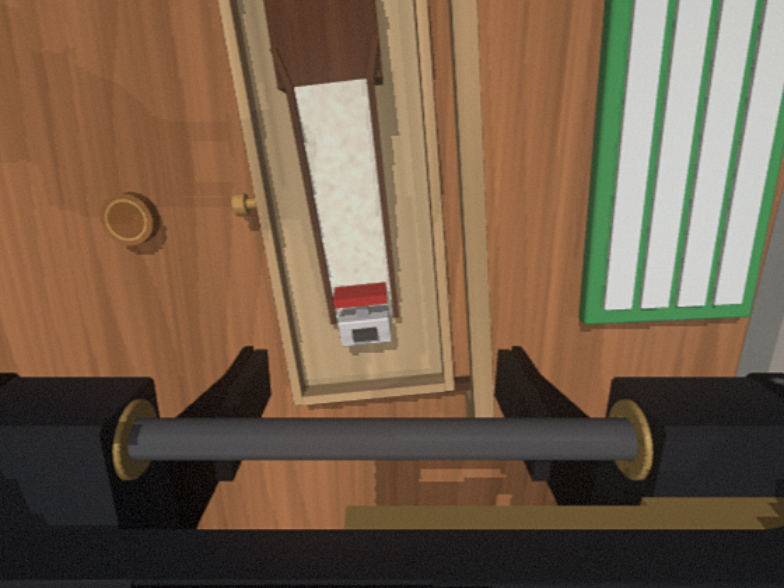

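View pics/scene0.png

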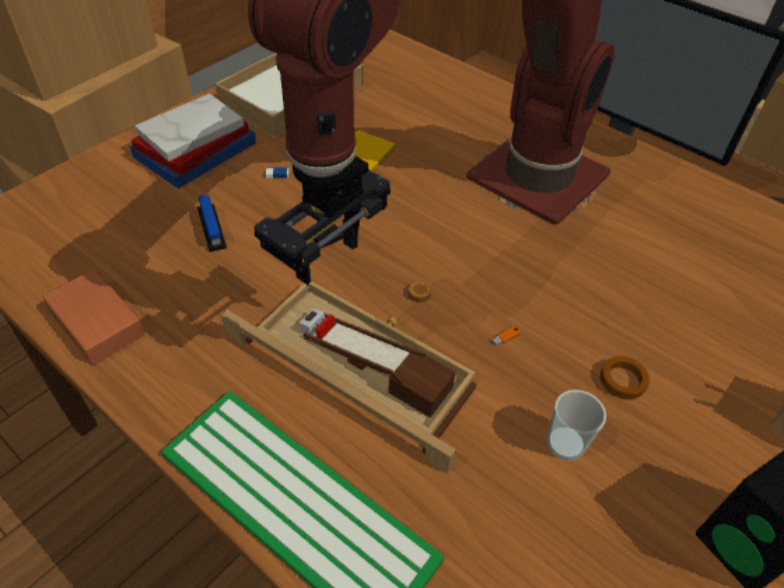

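```bash
python3 - <<'E'
from h import *
c=cam("wrist")
for n,u,v,z in[("cornL",301,402,.026),("cornR",452,387,.026),("Ledge",221,2,.026),("topL",295,88,.05),("topR",367,80,.05),("botL",333,285,.02),("botR",386,283,.02),("coin",129,217,.014)]:
    print(n,ray(c,u/1.4,v/1.4,z).round(4))
for n in["scene","side"]:
    c=cam(n);t=eyes.trace("coin",n)
    for k in t[:2]:
        ys,xs=np.nonzero(k["pixels"]);print(n,k["conf"],len(xs),ray(c,xs.mean(),ys.mean(),.008).round(4))
E
```

```text
cornL [ 0.5791 -0.1301  0.026 ]
cornR [ 0.7092 -0.1153  0.026 ]
Ledge [0.5411 0.1735 0.026 ]
topL [0.5918 0.1181 0.05  ]
topR [0.6391 0.1229 0.05  ]
botL [ 0.6094 -0.026   0.02  ]
botR [ 0.6523 -0.0243  0.02  ]
coin [0.4496 0.0279 0.014 ]
scene 0.47 188 [0.4477 0.0264 0.008 ]
```

>>> {"op": "jog_arm", "data": {
  "increments": [
    [[-0.15, 0.0, 0.2, 0, 0, 0, 0], [-0.25, 0.0, 0.3, 0, 0, 0, 0], [-0.25, 0.0, 0.3, 0, 0, 0, 0], [-0.25, 0.0, 0.3, 0, 0, 0, 0]]
  ]
}}

```text
clock: 2.15
position: [0.5749, -0.0001, 0.3409]
tcp_rot: [-0.707, -0.002, -0.002, 0.707]
force: [0.2, -0.2, 0.2]
gripper_width: 0.0872
```

```bash
python3 - <<'E'
from h import *
c=cam("wrist");save(c,"pics/w1.png",1.4);np.savez("w1.npz",**{k:np.array(v) for k,v in c.items()})
print(c["e"],status.get_state()["position"],status.get_state()["force"])
t=eyes.trace("coin","wrist")
for k in t[:2]:
    ys,xs=np.nonzero(k["pixels"]);print(k["conf"],k["bbox"],len(xs),ray(c,xs.mean(),ys.mean(),.012).round(4))
E
```

```text
[0.57332765 0.08378582 0.47662429] [ 5.75142052e-01 -4.73217959e-07  3.38613167e-01] [ 0.58035278 -0.44114591 -0.16125489]
0.85 [164.2, 129.5, 196.2, 162.5] 806 [0.4467 0.0266 0.012 ]
```

View pics/w1.png

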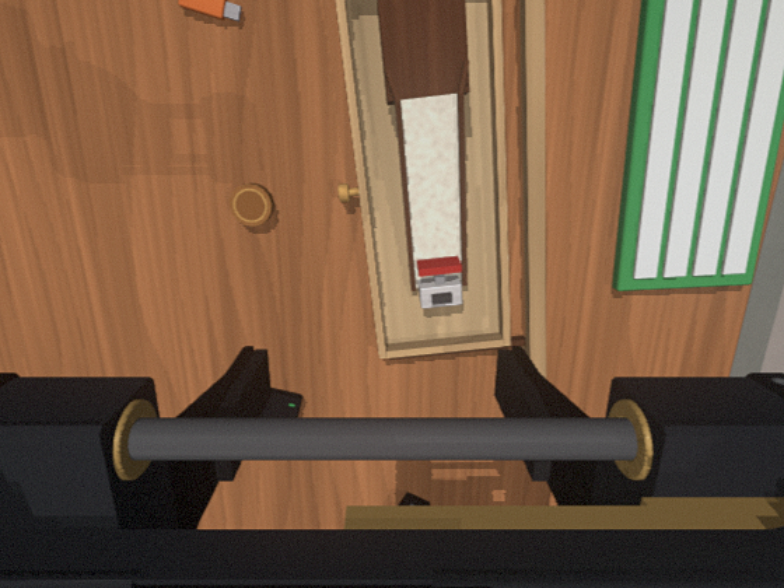

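```bash
cat > chute.py <<'E'
from h import *
def chute(c,box):
    x0,y0,x1,y1=box
    hsv=cv2.cvtColor(c["p"],cv2.COLOR_RGB2HSV);m=((hsv[:,:,1]<45)&(hsv[:,:,2]>140)).astype(np.uint8)
    m2=np.zeros_like(m);m2[y0:y1,x0:x1]=m[y0:y1,x0:x1]
    n,l,st,_=cv2.connectedComponentsWithStats(m2);k=1+st[1:,4].argmax();m2=l==k
    ys=np.nonzero(m2.any(1))[0];L=[];Rr=[]
    for v in ys[4:-4]:
        xs=np.nonzero(m2[v])[0];L.append((xs[0]-.0,v+.0));Rr.append((xs[-1]+1.,v))
    xs=np.nonzero(m2[ys[0]+3])[0];
    top=np.array([ray(c,u,np.nonzero(m2[:,u])[0][0],.05) for u in range(xs[0]+4,xs[-1]-4)])
    T=top.mean(0);d=np.array([np.sin(.11),-np.cos(.11)])
    for it in range(6):
        # slope plane: z=.05-tan12*((p-T).d)
        nrm=np.array([np.tan(np.radians(12))*d[0],np.tan(np.radians(12))*d[1],1.]);k=nrm@T
        def pr(u,v):
            r=c["R"]@np.array([(u-c["c"][0])/c["f"],(v-c["c"][1])/c["f"],1.]);return c["e"]+r*(k-nrm@c["e"])/(nrm@r)
        A=np.array([pr(*q) for q in L]);B=np.array([pr(*q) for q in Rr]);M=(A+B)/2
        ok=np.ones(len(M),bool)
        for _ in range(4):
            p=np.polyfit(M[ok,1],M[ok,0],1);r=M[:,0]-np.polyval(p,M[:,1]);ok=abs(r)<max(.0008,2*r[ok].std())
        d=np.array([-p[0],-1])/np.hypot(1,p[0])
    s=T[:2]@d;q=np.array([np.polyval(p,0),0]);ct=q+d*(s-q@d)
    endv=[np.nonzero(m2[:,u])[0][-1] for u in range(xs[0]+8,xs[-1]-2)]
    E=pr(np.mean(L[-1][0]+Rr[-1][0])/2,ys[-1]+1)
    yaw=np.arctan2(d[0],-d[1])
    print("chute_top",ct.round(4),"yaw deg",np.degrees(yaw).round(2),"top-edge yaw",np.degrees(np.arctan(np.polyfit(top[:,0],top[:,1],1)[0])).round(2),"width",np.linalg.norm(A-B,axis=1).mean().round(4),"white end dist",((E[:2]-ct)@d).round(4),"ok",ok.mean())
    return ct,d
E
python3 - <<'E'
from chute import *
z=np.load("w1.npz");c={k:z[k] for k in z};chute(c,(275,55,345,195))
c=cam("scene")
chute(c,(215,220,300,280))
E
```

```text
chute_top [0.6151 0.121 ] yaw deg 6.33 top-edge yaw 5.77 width 0.0462 white end dist 0.162 ok 0.9583333333333334
chute_top [ 0.6357 -0.0025] yaw deg -2.48 top-edge yaw -57.12 width 0.069 white end dist -0.1354 ok 1.0
```

>>> {"op": "jog_arm", "data": {
  "increments": [
    [[-0.2, 0.04, -0.1, 0, 0, 0.01, 0], [-0.32, 0.07, -0.2, 0, 0, 0.0172, 0], [-0.427, 0.09, -0.33, 0, 0, 0.0172, 0], [-0.427, 0.09, -0.47, 0, 0, 0.0172, 0], [-0.427, 0.09, -0.62, 0, 0, 0.0172, 0], [-0.427, 0.09, -0.73, 0, 0, 0.0172, 0], [-0.427, 0.09, -0.73, 0, 0, 0.0172, 0], [-0.427, 0.09, -0.73, 0, 0, 0.0172, 0]]
  ]
}}

```text
clock: 3.1
position: [0.4469, 0.027, 0.1168]
tcp_rot: [0.706, 0.037, -0.04, -0.706]
force: [0.7, -0.6, 0.5]
gripper_width: 0.087
```

```bash
python3 - <<'E'
from h import *
for i in range(4):
    c=cam("wrist");s=status.get_state();print(s["position"].round(4),s["force"].round(2),R.from_quat(s["tcp_rot"]).as_matrix().round(3).tolist())
save(c,"pics/w2.png",1)
c=cam("wrist");t=eyes.trace("coin","wrist")
for k in t[:2]:
    ys,xs=np.nonzero(k["pixels"]);print(k["conf"],k["bbox"],len(xs),ray(c,xs.mean(),ys.mean(),.012).round(4))
E
```

```text
[0.4479 0.0271 0.1181] [0.29 0.44 0.61] [[0.994, -0.001, -0.108], [0.108, -0.0, 0.994], [-0.001, -1.0, -0.0]]
[0.4484 0.0272 0.1187] [0.37 0.18 0.29] [[0.994, 0.0, -0.108], [0.108, 0.0, 0.994], [0.0, -1.0, -0.0]]
[0.4485 0.0272 0.1189] [0.75 0.59 0.74] [[0.994, 0.001, -0.108], [0.108, 0.0, 0.994], [0.001, -1.0, -0.0]]
[0.4484 0.0272 0.1188] [0.7  0.02 0.57] [[0.994, 0.001, -0.108], [0.108, 0.0, 0.994], [0.001, -1.0, 0.0]]
0.86 [242.7, 187.1, 299.3, 244.2] 2316 [0.4452 0.0281 0.012 ]
```

>>> {"op": "jog_arm", "data": {
  "increments": [
    [[-0.007, 0.002, -0.1, 0, 0, 0, 0], [-0.007, 0.002, -0.2, 0, 0, 0, 0], [-0.007, 0.002, -0.27, 0, 0, 0, 0], [-0.007, 0.002, -0.303, 0, 0, 0, 0], [-0.007, 0.002, -0.303, 0, 0, 0, 0], [-0.007, 0.002, -0.303, 0, 0, 0, 0]]
  ]
}}

```text
clock: 4.0
position: [0.4466, 0.0278, 0.0285]
tcp_rot: [-0.706, -0.039, 0.038, 0.706]
force: [0.3, 0.1, 0.4]
gripper_width: 0.0869
```

>>> {"op": "jog_arm", "data": {
  "increments": [
    [[0, 0, 0, 0, 0, 0, 0.7], [0, 0, 0, 0, 0, 0, 0.7], [0, 0, 0, 0, 0, 0, 0.7], [0, 0, 0, 0, 0, 0, 0.7], [0, 0, 0, 0, 0, 0, 0.7], [0, 0, 0, 0, 0, 0, 0.7], [0, 0, 0, 0, 0, 0, 0.7], [0, 0, 0, 0, 0, 0, 0.7]]
  ],
  "squeeze": 15
}}

```text
clock: 4.8
position: [0.4465, 0.0278, 0.0284]
tcp_rot: [-0.706, -0.039, 0.038, 0.706]
force: [0.0, 0.4, 0.8]
gripper_width: 0.0402
```

```bash
python3 - <<'E'
from h import *
s=status.get_state();print(s["position"].round(4),s["force"].round(2),s["gripper_width"])
E
```

```text
[0.4465 0.0278 0.0284] [0.05 0.43 0.75] 0.04023974331291099
```

>>> {"op": "jog_arm", "data": {
  "increments": [
    [[0, 0, 0.1, 0, 0, 0, 0.7], [0, 0, 0.25, 0, 0, 0, 0.7], [0.08, 0.07, 0.35, 0, 0, 0, 0.7], [0.2, 0.17, 0.4, 0, 0, 0, 0.7], [0.32, 0.27, 0.4, 0, 0, 0, 0.7], [0.43, 0.36, 0.4, 0, 0, 0, 0.7], [0.52, 0.43, 0.4, 0, 0, 0, 0.7], [0.546, 0.43, 0.4, 0, 0, 0, 0.7]]
  ]
}}

```text
clock: 5.6
position: [0.6116, 0.1607, 0.1475]
tcp_rot: [-0.705, -0.04, 0.039, 0.707]
force: [-0.3, 0.1, -1.4]
gripper_width: 0.0404
```

```bash
python3 - <<'E'
from h import *
for i in range(5): c=cam("wrist");
s=status.get_state();print(s["position"].round(4),s["force"].round(2),s["gripper_width"])
save(c,"pics/w3.png",1.4)
ct=np.array([.6151,.121]);y=np.radians(6.2);d=np.array([np.sin(y),-np.cos(y)]);n=np.array([np.cos(y),np.sin(y)])
for nm,a,b in[("ctL",0,-.024),("ctR",0,.024),("farL",-.08,-.035),("farR",-.08,.035)]:
    print(nm,(proj(c,[*(ct+a*d+b*n),.05])*1.4).round(1))
for nm in("scene","side"):
    c=cam(nm);print(nm)
    for q,a,b in[("ctL",0,-.024),("ctR",0,.024),("edL",0,-.035),("edR",0,.035),("farL",-.08,-.035),("farR",-.08,.035)]:
        print(q,proj(c,[*(ct+a*d+b*n),.05]).round(1))
    if nm=="scene": cv2.imwrite("pics/s3.png",cv2.resize(c["p"][190:320,190:390,::-1],None,fx=4,fy=4,interpolation=cv2.INTER_CUBIC))
E
```

```text
[0.6095 0.1555 0.1482] [-0.69 -0.76 -1.34] 0.04051526641642272
ctL [[343.3 368.4]]
ctR [[430.1 368.5]]
farL [[317.3 224.2]]
farR [[457.1 224.3]]
scene
ctL [[292.7 251. ]]
ctR [[280.7 265.2]]
edL [[295.3 247.9]]
edR [[277.9 268.6]]
farL [[325.5 264.9]]
farR [[308.7 286.8]]
side
ctL [[295.9 178.5]]
ctR [[309.5 175.6]]
edL [[292.8 179.2]]
edR [[312.6 174.9]]
farL [[285.4 164.1]]
farR [[304.5 160.1]]
```

View pics/w3.png

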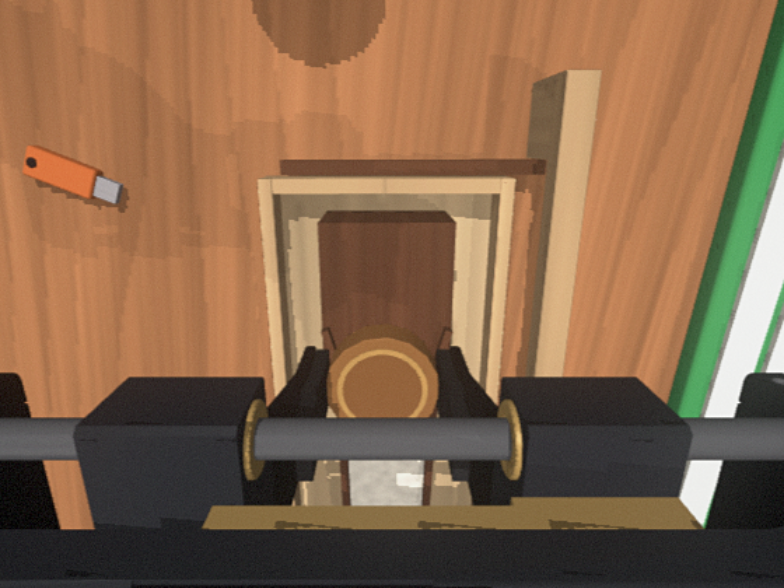

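View pics/s3.png

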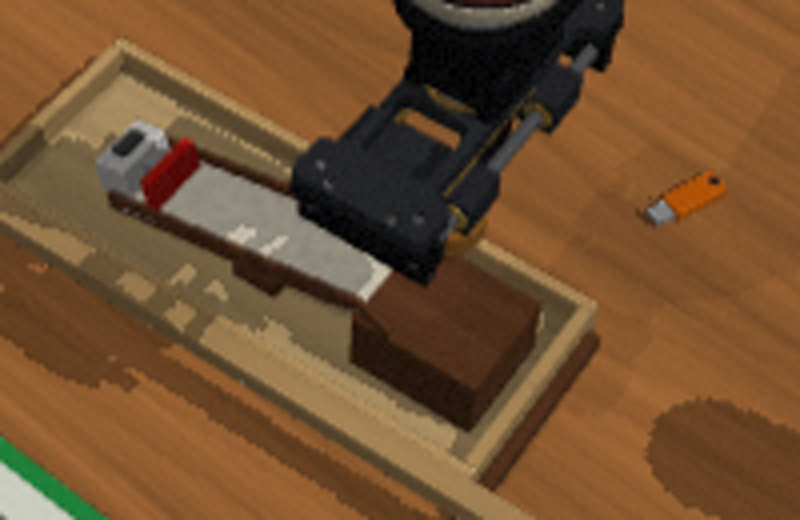

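>>> {"op": "jog_arm", "data": {
  "increments": [
    [[0.002, 0.034, -0.05, 0, 0, 0, 0.7], [0.002, 0.034, -0.14, 0, 0, 0, 0.7], [0.002, 0.034, -0.2, 0, 0, 0, 0.7], [0.002, 0.034, -0.22, 0, 0, 0, 0.7], [0.002, 0.034, -0.22, 0, 0, 0, 0.7], [0.002, 0.034, -0.22, 0, 0, 0, 0.7], [0.002, 0.034, -0.22, 0, 0, 0, 0.7]]
  ]
}}

```text
clock: 6.65
position: [0.6109, 0.1663, 0.0838]
tcp_rot: [-0.706, -0.039, 0.037, 0.706]
force: [-0.5, 0.1, -0.5]
gripper_width: 0.0405
```

```bash
python3 - <<'E'
from h import *
for i in range(3): c=cam("wrist");
s=status.get_state();print(s["position"].round(4),s["force"].round(2),s["gripper_width"])
E
```

```text
[0.6107 0.1661 0.0835] [ 0.91  0.04 -0.43] 0.04035390826999419
```

>>> {"op": "jog_arm", "data": {
  "increments": [
    [[0, 0, -0.006, 0, 0, 0, 0.7], [0, 0, -0.012, 0, 0, 0, 0.7], [0, 0, -0.015, 0, 0, 0, 0.7], [0, 0, -0.015, 0, 0, 0, 0.7], [0, 0, -0.015, 0, 0, 0, 0.7]]
  ]
}}

```text
clock: 7.3
position: [0.6107, 0.1661, 0.0789]
tcp_rot: [-0.706, -0.039, 0.037, 0.706]
force: [-0.1, -0.3, -0.6]
gripper_width: 0.0409
```

>>> {"op": "jog_arm", "data": {
  "increments": [
    [[0, 0, -0.002, 0, 0, 0, 0.7], [0, 0, -0.004, 0, 0, 0, 0.7], [0, 0, -0.004, 0, 0, 0, 0.7]]
  ]
}}

```text
clock: 7.6
position: [0.6108, 0.1662, 0.0785]
tcp_rot: [-0.706, -0.039, 0.037, 0.706]
force: [-2.1, 0.1, 5.7]
gripper_width: 0.0404
```

Contact with the landing (about 6 N). Release and rise.

>>> {"op": "jog_arm", "data": {
  "increments": [
    [[0, 0, 0.002, 0, 0, 0, 0.4], [0, 0, 0.002, 0, 0, 0, 0.3], [0, 0, 0.002, 0, 0, 0, 0.2], [0, 0, 0.002, 0, 0, 0, 0.2], [0, 0, 0.002, 0, 0, 0, 0.2], [0, 0, 0.002, 0, 0, 0, 0.2]]
  ]
}}

```text
clock: 8.2
position: [0.6108, 0.1661, 0.079]
tcp_rot: [-0.706, -0.039, 0.037, 0.706]
force: [0.6, 0.1, -0.1]
gripper_width: 0.0687
```

>>> {"op": "jog_arm", "data": {
  "increments": [
    [[0, 0, 0.05, 0, 0, 0, 0.2], [0, 0, 0.15, 0, 0, 0, 0.2], [0, 0.1, 0.25, 0, 0, 0, 1], [0, 0.2, 0.25, 0, 0, 0, 1], [0, 0.2, 0.25, 0, 0, 0, 1], [0, 0.2, 0.25, 0, 0, 0, 1], [0, 0.2, 0.25, 0, 0, 0, 1], [0, 0.2, 0.25, 0, 0, 0, 1]]
  ],
  "squeeze": 10
}}

```text
clock: 9.0
position: [0.611, 0.2247, 0.154]
tcp_rot: [0.706, 0.038, -0.036, -0.706]
force: [-0.8, -0.2, 1.0]
gripper_width: 0.0298
```

```bash
python3 - <<'E'
from h import *
for i in range(4): c=cam("scene");
s=status.get_state();print(s["position"].round(4),s["force"].round(2),s["gripper_width"])
cv2.imwrite("pics/s4.png",cv2.resize(c["p"][190:320,190:390,::-1],None,fx=4,fy=4,interpolation=cv2.INTER_CUBIC))
ct=np.array([.6151,.121]);y=np.radians(6.2);d=np.array([np.sin(y),-np.cos(y)])
for n in("scene","side","wrist"):
    if n!="scene":c=cam(n)
    for k in eyes.trace("coin",n)[:1]:
        ys,xs=np.nonzero(k["pixels"]);P=ray(c,xs.mean(),ys.mean(),.06);q=P[:2]-ct;print(n,k["conf"],len(xs),P.round(4),"uphill",-q@d,"lat",q@[-d[1],d[0]])
c=cam("scene")
# stop uphill face: bar top edge, points picked in s3 crop (200,142)->(150,180) 
for u,v in((190,145),(150,180)):
    for h in(.043,): 
        P=ray(c,190+u/4,190+v/4,h);q=P[:2]-ct;print(P.round(4),"down",q@d,"lat",q@[-d[1],d[0]])
E
```

```text
[0.6109 0.2255 0.1539] [-0.63 -0.15 -0.49] 0.013626437319044721
side 0.57 120 [0.6115 0.1615 0.06  ] uphill 0.04061615883921062 lat 0.0007646110307873582
wrist 0.44 199 [0.6154 0.176  0.06  ] uphill 0.05462902072253872 lat 0.006201321010441891
[ 0.619  -0.0286  0.043 ] down 0.14916242522037512 lat -0.0122545272138198
[ 0.6538 -0.0275  0.043 ] down 0.15183478784699525 lat 0.02242010168225232
```

View pics/s4.png

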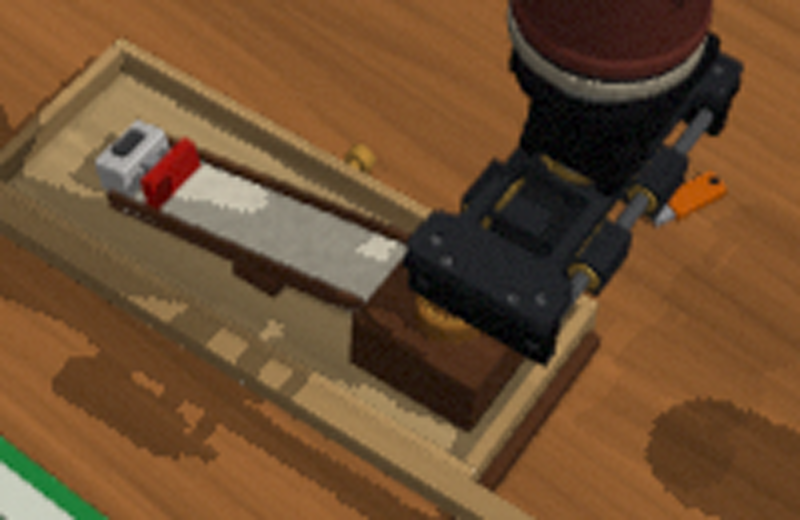

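>>> {"op": "jog_arm", "data": {
  "increments": [
    [[-0.02, -0.034, -0.03, 0.015, 0.0015, 0, 1], [-0.02, -0.034, -0.07, 0.0331, 0.0036, 0, 1], [-0.02, -0.034, -0.13, 0.0331, 0.0036, 0, 1], [-0.02, -0.034, -0.2, 0.0331, 0.0036, 0, 1], [-0.02, -0.034, -0.235, 0.0331, 0.0036, 0, 1], [-0.02, -0.034, -0.245, 0.0331, 0.0036, 0, 1], [-0.02, -0.034, -0.245, 0.0331, 0.0036, 0, 1], [-0.02, -0.034, -0.245, 0.0331, 0.0036, 0, 1]]
  ]
}}

```text
clock: 10.3
position: [0.6053, 0.2165, 0.0815]
tcp_rot: [-0.628, -0.035, 0.04, 0.776]
force: [0.8, -0.4, 0.8]
gripper_width: 0.0004
```

```bash
cat > st.py <<'E'
from h import *
F=[]
for i in range(8): cam("wrist"); s=status.get_state();F.append(s["force"])
F=np.mean(F,0);ct=np.array([.6151,.121]);y=np.radians(6.2);d=np.array([np.sin(y),-np.cos(y)]);n=np.array([np.cos(y),np.sin(y)])
q=s["position"][:2]-ct
a=np.append(d*np.cos(np.radians(12)),-np.sin(np.radians(12)))
print("s",(q@d).round(4),"lat",(q@n).round(4),"pos",s["position"].round(4),"F",F.round(2),"F along",(F@a).round(2),"w",s["gripper_width"].round(4),"t",s["clock"])
print("up axis",(-R.from_quat(s["tcp_rot"]).as_matrix()[:,1]).round(3))
E
python3 st.py
```

```text
Traceback (most recent call last):
  File "st.py", line 7, in <module>
    print("s",(q@d).round(4),"lat",(q@n).round(4),"pos",s["position"].round(4),"F",F.round(2),"F along",(F@a).round(2),"w",s["gripper_width"].round(4),"t",s["clock"])
                                                                                                                           ^^^^^^^^^^^^^^^^^^^^^^^^
AttributeError: 'float' object has no attribute 'round'
```

```bash
sed -i 's/s\["gripper_width"\].round(4)/s["gripper_width"]/' st.py; python3 st.py
```

```text
s -0.0955 lat -0.0 pos [0.6048 0.2159 0.0805] F [-0.03  0.06 -0.12] F along -0.04 w 0.0002650378642268377 t 11.1
up axis [ 0.02  -0.207  0.978]
```

>>> {"op": "jog_arm", "data": {
  "increments": [
    [[0.002, -0.02, 0, 0, 0, 0, 1], [0.004, -0.04, 0, 0, 0, 0, 1], [0.0065, -0.06, 0, 0, 0, 0, 1], [0.009, -0.08, 0, 0, 0, 0, 1], [0.011, -0.1, 0, 0, 0, 0, 1], [0.013, -0.12, 0, 0, 0, 0, 1], [0.015, -0.14, 0, 0, 0, 0, 1], [0.0175, -0.16, 0, 0, 0, 0, 1]]
  ]
}}

```text
clock: 11.9
position: [0.61, 0.1675, 0.0805]
tcp_rot: [-0.628, -0.034, 0.04, 0.776]
force: [-0.2, 0.1, 0.0]
gripper_width: 0.0007
```

```bash
python3 st.py; python3 - <<'E'
from h import *
c=cam("scene");cv2.imwrite("pics/s5.png",cv2.resize(c["p"][190:320,190:390,::-1],None,fx=4,fy=4,interpolation=cv2.INTER_CUBIC))
E
```

```text
s -0.0476 lat -0.0001 pos [0.6099 0.1683 0.0805] F [-0.16  0.29 -0.03] F along -0.3 w 0.000576551965691774 t 12.3
up axis [ 0.02  -0.207  0.978]
```

View pics/s5.png

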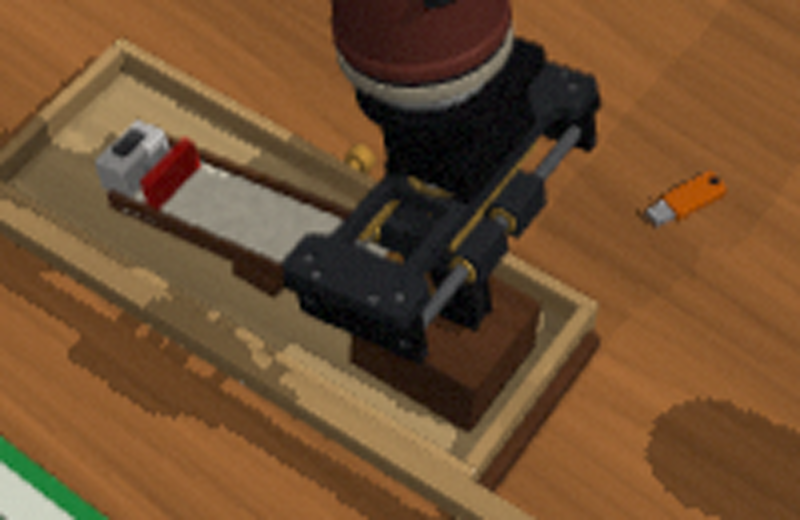

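>>> {"op": "jog_arm", "data": {
  "increments": [
    [[0.002, -0.02, 0, 0, 0, 0, 1], [0.004, -0.04, 0, 0, 0, 0, 1], [0.0065, -0.06, 0, 0, 0, 0, 1], [0.009, -0.08, 0, 0, 0, 0, 1], [0.011, -0.1, 0, 0, 0, 0, 1], [0.013, -0.12, 0, 0, 0, 0, 1], [0.0157, -0.145, 0, 0, 0, 0, 1], [0.0157, -0.145, 0, 0, 0, 0, 1]]
  ]
}}

```text
clock: 13.15
position: [0.6149, 0.1229, 0.0803]
tcp_rot: [-0.629, -0.034, 0.04, 0.776]
force: [0.7, -0.9, -0.2]
gripper_width: 0.0006
```

```bash
python3 st.py; python3 - <<'E'
from h import *
c=cam("side");cv2.imwrite("pics/d6.png",cv2.resize(c["p"][130:260,240:400,::-1],None,fx=5,fy=4.6,interpolation=cv2.INTER_CUBIC))
E
```

```text
s -0.0041 lat -0.0001 pos [0.6146 0.1251 0.0805] F [-0.04  0.25 -0.07] F along -0.24 w 0.0002530362655251149 t 13.55
up axis [ 0.02  -0.207  0.978]
```

View pics/d6.png

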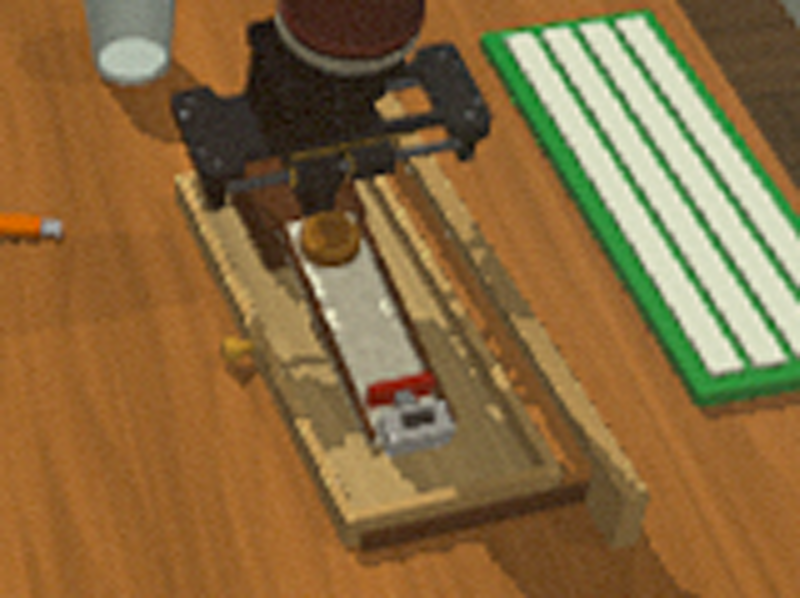

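>>> {"op": "jog_arm", "data": {
  "increments": [
    [[0.002, -0.02, -0.0043, 0, 0, 0, 1], [0.0043, -0.04, -0.0085, 0, 0, 0, 1], [0.0065, -0.06, -0.0128, 0, 0, 0, 1], [0.0087, -0.08, -0.0171, 0, 0, 0, 1], [0.011, -0.1, -0.0214, 0, 0, 0, 1], [0.013, -0.12, -0.0257, 0, 0, 0, 1], [0.0152, -0.14, -0.03, 0, 0, 0, 1], [0.0174, -0.16, -0.0342, 0, 0, 0, 1]]
  ]
}}

```text
clock: 14.4
position: [0.6198, 0.0765, 0.0701]
tcp_rot: [-0.628, -0.035, 0.041, 0.776]
force: [0.6, 0.8, 0.1]
gripper_width: 0.0006
```

```bash
python3 st.py; python3 - <<'E'
from h import *
c=cam("side");cv2.imwrite("pics/d7.png",cv2.resize(c["p"][170:240,280:350,::-1],None,fx=8,fy=8,interpolation=cv2.INTER_CUBIC))
ct=np.array([.6151,.121]);y=np.radians(6.2);d=np.array([np.sin(y),-np.cos(y)])
for l in("coin","stop"):
  for k in eyes.trace(l,"side")[:2]:
    ys,xs=np.nonzero(k["pixels"]);P=ray(c,xs.mean(),ys.mean(),.04);print(l,k["conf"],k["bbox"],len(xs),P.round(4),"down",(P[:2]-ct)@d)
E
```

```text
s 0.0438 lat -0.0001 pos [0.6198 0.0775 0.0703] F [0.26 0.02 0.16] F along -0.02 w 0.00028897295556404984 t 14.8
up axis [ 0.02  -0.207  0.978]
coin 0.51 [302.9, 190.2, 313.9, 201.6] 115 [0.6224 0.0513 0.04  ] down 0.0700890749073832
stop 0.61 [313.8, 208.3, 325.9, 215.4] 66 [ 0.6302 -0.0418  0.04  ] down 0.16344121176664916
```

View pics/d7.png

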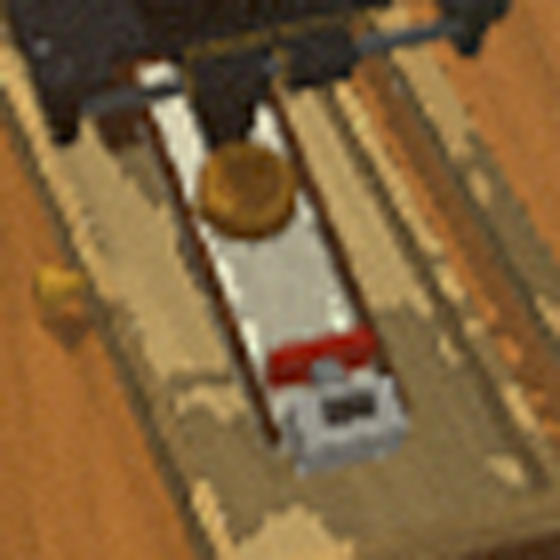

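>>> {"op": "jog_arm", "data": {
  "increments": [
    [[0.002, -0.02, -0.0043, 0, 0, 0, 1], [0.0043, -0.04, -0.0085, 0, 0, 0, 1], [0.0065, -0.06, -0.0128, 0, 0, 0, 1], [0.0087, -0.08, -0.0171, 0, 0, 0, 1], [0.011, -0.1, -0.0214, 0, 0, 0, 1], [0.013, -0.12, -0.0257, 0, 0, 0, 1], [0.013, -0.12, -0.0257, 0, 0, 0, 1]]
  ]
}}

```text
clock: 15.65
position: [0.6237, 0.0398, 0.0623]
tcp_rot: [-0.629, -0.034, 0.04, 0.776]
force: [0.0, -0.5, 0.2]
gripper_width: 0.0006
```

```bash
python3 st.py; python3 - <<'E'
from h import *
c=cam("side");cv2.imwrite("pics/d8.png",cv2.resize(c["p"][170:240,280:350,::-1],None,fx=8,fy=8,interpolation=cv2.INTER_CUBIC))
E
```

```text
s 0.0798 lat -0.0 pos [0.6237 0.0416 0.0627] F [ 0.07 -0.06 -0.16] F along 0.1 w 0.0005614887628335476 t 16.05
up axis [ 0.02  -0.207  0.978]
```

View pics/d8.png

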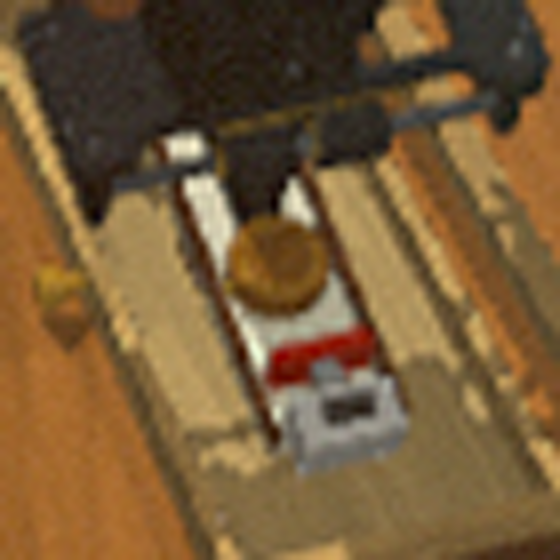

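>>> {"op": "jog_arm", "data": {
  "increments": [
    [[0.0007, -0.0066, -0.0014, 0, 0, 0, 1], [0.0014, -0.0133, -0.0028, 0, 0, 0, 1], [0.0022, -0.02, -0.0043, 0, 0, 0, 1], [0.0029, -0.0266, -0.0057, 0, 0, 0, 1], [0.0029, -0.0266, -0.0057, 0, 0, 0, 1], [0.0029, -0.0266, -0.0057, 0, 0, 0, 1]]
  ]
}}

```text
clock: 16.7
position: [0.6246, 0.0333, 0.0609]
tcp_rot: [-0.628, -0.035, 0.041, 0.776]
force: [-0.1, -0.3, 0.5]
gripper_width: 0.0005
```

>>> {"op": "jog_arm", "data": {
  "increments": [
    [[0.0004, -0.0033, -0.0007, 0, 0, 0, 1], [0.0007, -0.0066, -0.0014, 0, 0, 0, 1], [0.0011, -0.01, -0.0021, 0, 0, 0, 1], [0.0011, -0.01, -0.0021, 0, 0, 0, 1]]
  ]
}}

```text
clock: 17.1
position: [0.6249, 0.0301, 0.0602]
tcp_rot: [-0.628, -0.035, 0.041, 0.776]
force: [-0.1, 0.3, 0.6]
gripper_width: 0.0005
```

```bash
python3 st.py
```

```text
s 0.0912 lat -0.0 pos [0.6249 0.0304 0.0603] F [-0.17 -0.24  0.02] F along 0.21 w 0.0003861313349843086 t 17.5
up axis [ 0.02  -0.207  0.978]
```

>>> {"op": "jog_arm", "data": {
  "increments": [
    [[0.0002, -0.0017, -0.0004, 0, 0, 0, 1], [0.0004, -0.0033, -0.0007, 0, 0, 0, 1], [0.0006, -0.005, -0.0011, 0, 0, 0, 1], [0.0007, -0.0066, -0.0014, 0, 0, 0, 1], [0.0007, -0.0066, -0.0014, 0, 0, 0, 1], [0.0007, -0.0066, -0.0014, 0, 0, 0, 1]]
  ]
}}

```text
clock: 18.1
position: [0.6251, 0.0283, 0.0598]
tcp_rot: [-0.628, -0.035, 0.041, 0.776]
force: [-0.2, -0.1, -0.4]
gripper_width: 0.0003
```

>>> {"op": "jog_arm", "data": {
  "increments": [
    [[0.0002, -0.0017, -0.0004, 0, 0, 0, 1], [0.0004, -0.0033, -0.0007, 0, 0, 0, 1], [0.0006, -0.005, -0.0011, 0, 0, 0, 1], [0.0006, -0.005, -0.0011, 0, 0, 0, 1], [0.0006, -0.005, -0.0011, 0, 0, 0, 1]]
  ]
}}

```text
clock: 18.6
position: [0.6253, 0.0267, 0.0595]
tcp_rot: [-0.628, -0.035, 0.041, 0.776]
force: [-0.5, 1.2, 1.2]
gripper_width: 0.0005
```

```bash
python3 st.py
```

```text
s 0.0947 lat -0.0001 pos [0.6253 0.0268 0.0595] F [ 0.07  0.1  -0.15] F along -0.06 w 0.0005472092970847184 t 19.0
up axis [ 0.02  -0.207  0.978]
```

>>> {"op": "jog_arm", "data": {
  "increments": [
    [[0.0002, -0.0017, -0.0004, 0, 0, 0, 1], [0.0004, -0.0033, -0.0007, 0, 0, 0, 1], [0.0004, -0.0033, -0.0007, 0, 0, 0, 1], [0.0004, -0.0033, -0.0007, 0, 0, 0, 1]]
  ]
}}

```text
clock: 19.4
position: [0.6254, 0.0258, 0.0592]
tcp_rot: [-0.628, -0.035, 0.041, 0.776]
force: [-0.1, 0.9, -0.2]
gripper_width: 0.0004
```

>>> {"op": "jog_arm", "data": {
  "increments": [
    [[0.0002, -0.0017, -0.0004, 0, 0, 0, 1], [0.0004, -0.0033, -0.0007, 0, 0, 0, 1], [0.0004, -0.0033, -0.0007, 0, 0, 0, 1], [0.0004, -0.0033, -0.0007, 0, 0, 0, 1]]
  ]
}}

```text
clock: 19.8
position: [0.6255, 0.0247, 0.059]
tcp_rot: [-0.628, -0.035, 0.041, 0.776]
force: [-0.3, -0.1, -0.4]
gripper_width: 0.0002
```

>>> {"op": "jog_arm", "data": {
  "increments": [
    [[0.0002, -0.0017, -0.0004, 0, 0, 0, 1], [0.0004, -0.0033, -0.0007, 0, 0, 0, 1], [0.0004, -0.0033, -0.0007, 0, 0, 0, 1], [0.0004, -0.0033, -0.0007, 0, 0, 0, 1]]
  ]
}}

```text
clock: 20.2
position: [0.6256, 0.0237, 0.0588]
tcp_rot: [-0.629, -0.035, 0.041, 0.776]
force: [-0.6, -0.0, 0.1]
gripper_width: 0.0001
```

>>> {"op": "jog_arm", "data": {
  "increments": [
    [[0.0002, -0.0017, -0.0004, 0, 0, 0, 1], [0.0004, -0.0033, -0.0007, 0, 0, 0, 1], [0.0004, -0.0033, -0.0007, 0, 0, 0, 1], [0.0004, -0.0033, -0.0007, 0, 0, 0, 1]]
  ]
}}

```text
clock: 20.6
position: [0.6258, 0.0226, 0.0586]
tcp_rot: [-0.629, -0.035, 0.041, 0.776]
force: [0.7, -0.8, 0.2]
gripper_width: 0.0006
```

>>> {"op": "jog_arm", "data": {
  "increments": [
    [[0.0002, -0.0017, -0.0004, 0, 0, 0, 1], [0.0004, -0.0033, -0.0007, 0, 0, 0, 1], [0.0004, -0.0033, -0.0007, 0, 0, 0, 1], [0.0004, -0.0033, -0.0007, 0, 0, 0, 1]]
  ]
}}

```text
clock: 21.0
position: [0.6259, 0.0215, 0.0583]
tcp_rot: [-0.629, -0.035, 0.041, 0.776]
force: [-0.5, 0.1, 0.3]
gripper_width: 0.0007
```

```bash
python3 st.py; python3 - <<'E'
from h import *
c=cam("side");cv2.imwrite("pics/d9.png",cv2.resize(c["p"][180:240,280:350,::-1],None,fx=8,fy=8,interpolation=cv2.INTER_CUBIC))
E
```

```text
s 0.1 lat 0.0 pos [0.6259 0.0215 0.0584] F [-0.13  0.13  0.42] F along -0.22 w 0.0006264405878071621 t 21.4
up axis [ 0.02  -0.207  0.978]
```

View pics/d9.png

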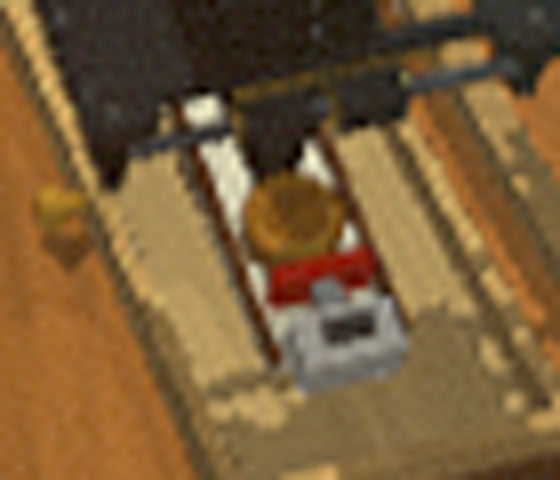

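>>> {"op": "jog_arm", "data": {
  "increments": [
    [[0.0002, -0.0017, -0.0004, 0, 0, 0, 1], [0.0004, -0.0033, -0.0007, 0, 0, 0, 1], [0.0004, -0.0033, -0.0007, 0, 0, 0, 1], [0.0004, -0.0033, -0.0007, 0, 0, 0, 1]]
  ]
}}

```text
clock: 21.85
position: [0.626, 0.0206, 0.0581]
tcp_rot: [-0.629, -0.035, 0.041, 0.776]
force: [0.7, 0.4, -0.6]
gripper_width: 0.0004
```

>>> {"op": "jog_arm", "data": {
  "increments": [
    [[0.0002, -0.0017, -0.0004, 0, 0, 0, 1], [0.0004, -0.0033, -0.0007, 0, 0, 0, 1], [0.0004, -0.0033, -0.0007, 0, 0, 0, 1], [0.0004, -0.0033, -0.0007, 0, 0, 0, 1]]
  ]
}}

```text
clock: 22.25
position: [0.6261, 0.0195, 0.0579]
tcp_rot: [-0.629, -0.035, 0.041, 0.776]
force: [0.5, 0.3, 0.1]
gripper_width: 0.0004
```

>>> {"op": "jog_arm", "data": {
  "increments": [
    [[0.0002, -0.0017, -0.0004, 0, 0, 0, 1], [0.0004, -0.0033, -0.0007, 0, 0, 0, 1], [0.0004, -0.0033, -0.0007, 0, 0, 0, 1], [0.0004, -0.0033, -0.0007, 0, 0, 0, 1]]
  ]
}}

```text
clock: 22.65
position: [0.6262, 0.0184, 0.0577]
tcp_rot: [-0.629, -0.035, 0.041, 0.776]
force: [0.2, 0.9, -1.1]
gripper_width: 0.0008
```

>>> {"op": "jog_arm", "data": {
  "increments": [
    [[0.0002, -0.0017, -0.0004, 0, 0, 0, 1], [0.0003, -0.0025, -0.0006, 0, 0, 0, 1], [0.0003, -0.0025, -0.0006, 0, 0, 0, 1], [0.0003, -0.0025, -0.0006, 0, 0, 0, 1]]
  ]
}}

```text
clock: 23.05
position: [0.6263, 0.0178, 0.0575]
tcp_rot: [-0.629, -0.035, 0.041, 0.776]
force: [-0.5, 0.3, -0.5]
gripper_width: 0.0005
```

>>> {"op": "jog_arm", "data": {
  "increments": [
    [[0.0002, -0.0017, -0.0004, 0, 0, 0, 1], [0.0003, -0.0025, -0.0006, 0, 0, 0, 1], [0.0003, -0.0025, -0.0006, 0, 0, 0, 1], [0.0003, -0.0025, -0.0006, 0, 0, 0, 1]]
  ]
}}

```text
clock: 23.45
position: [0.6265, 0.0174, 0.0574]
tcp_rot: [-0.628, -0.035, 0.041, 0.776]
force: [-0.9, 4.1, 1.3]
gripper_width: 0.0002
```

>>> {"op": "jog_arm", "data": {
  "increments": [
    [[0.0002, -0.0017, -0.0004, 0, 0, 0, 1], [0.0003, -0.0025, -0.0006, 0, 0, 0, 1], [0.0003, -0.0025, -0.0006, 0, 0, 0, 1], [0.0003, -0.0025, -0.0006, 0, 0, 0, 1]]
  ]
}}

```text
clock: 23.85
position: [0.6265, 0.0169, 0.0573]
tcp_rot: [-0.628, -0.035, 0.041, 0.776]
force: [0.1, 4.2, 1.7]
gripper_width: 0.0008
```

```bash
python3 st.py
```

```text
s 0.1049 lat 0.0001 pos [0.6266 0.0167 0.0573] F [-0.81  4.32  1.82] F along -4.66 w 0.0003602791073705895 t 24.25
up axis [ 0.02  -0.207  0.978]
```

>>> {"op": "jog_arm", "data": {
  "increments": [
    [[0.0002, -0.0017, -0.0004, 0, 0, 0, 1], [0.0004, -0.0036, -0.0008, 0, 0, 0, 1], [0.0004, -0.0036, -0.0008, 0, 0, 0, 1], [0.0004, -0.0036, -0.0008, 0, 0, 0, 1]]
  ]
}}

```text
clock: 24.65
position: [0.6267, 0.0162, 0.0572]
tcp_rot: [-0.628, -0.035, 0.041, 0.776]
force: [-0.8, 5.4, 3.1]
gripper_width: 0.0008
```

```bash
python3 st.py
```

```text
s 0.1054 lat 0.0002 pos [0.6267 0.0162 0.0572] F [-0.84  5.53  2.28] F along -5.94 w 0.000228138610162268 t 25.05
up axis [ 0.02  -0.208  0.978]
```

>>> {"op": "jog_arm", "data": {
  "increments": [
    [[0.0004, -0.004, -0.0008, 0, 0, 0, 1], [0.0004, -0.004, -0.0008, 0, 0, 0, 1], [0.0004, -0.004, -0.0008, 0, 0, 0, 1]]
  ]
}}

```text
clock: 25.35
position: [0.6267, 0.016, 0.0571]
tcp_rot: [-0.628, -0.035, 0.041, 0.777]
force: [-1.3, 6.2, 3.3]
gripper_width: 0.0006
```

```bash
python3 st.py
```

```text
s 0.1057 lat 0.0002 pos [0.6267 0.016  0.0571] F [-0.92  6.65  2.76] F along -7.14 w 0.0003325017203450119 t 25.75
up axis [ 0.02  -0.209  0.978]
```

>>> {"op": "jog_arm", "data": {
  "increments": [
    [[-0.0001, -0.0015, -0.0003, 0, 0, 0, 1], [0, 0, 0, 0, 0, 0, 1], [-0.0001, 0.0012, 0.0003, 0, 0, 0, 1], [-0.0003, 0.0025, 0.0005, 0, 0, 0, 1], [-0.0004, 0.0037, 0.0008, 0, 0, 0, 1], [-0.0005, 0.005, 0.0011, 0, 0, 0, 1], [-0.0007, 0.0063, 0.0014, 0, 0, 0, 1], [-0.0008, 0.0075, 0.0016, 0, 0, 0, 1]]
  ]
}}

```text
clock: 26.55
position: [0.6265, 0.0175, 0.0575]
tcp_rot: [-0.628, -0.035, 0.041, 0.776]
force: [-0.2, 0.6, 0.5]
gripper_width: 0.0005
```

>>> {"op": "jog_arm", "data": {
  "increments": [
    [[-0.0002, 0.0017, 0.0004, 0, 0, 0, 1], [-0.0004, 0.0033, 0.0007, 0, 0, 0, 1], [-0.0007, 0.0066, 0.0014, 0, 0, 0, 1], [-0.0014, 0.0133, 0.0028, 0, 0, 0, 1], [-0.0022, 0.02, 0.0043, 0, 0, 0, 1], [-0.0032, 0.03, 0.0064, 0, 0, 0, 1], [-0.0043, 0.04, 0.0086, 0, 0, 0, 1], [-0.0043, 0.04, 0.0086, 0, 0, 0, 1]]
  ]
}}

```text
clock: 27.35
position: [0.6252, 0.0304, 0.0602]
tcp_rot: [-0.628, -0.035, 0.041, 0.776]
force: [-0.3, -0.5, -0.1]
gripper_width: 0.0003
```

>>> {"op": "jog_arm", "data": {
  "increments": [
    [[0, 0, 0.05, 0, 0, 0, 1], [0, 0.02, 0.15, 0, 0, 0, 1], [0, 0.1, 0.28, 0, 0, 0, 1], [0, 0.2, 0.4, 0, 0, 0, 1], [0, 0.3, 0.5, 0, 0, 0, 1], [0, 0.4, 0.5, 0, 0, 0, 1], [0, 0.4, 0.5, 0, 0, 0, 1], [0, 0.4, 0.5, 0, 0, 0, 1]]
  ]
}}

```text
clock: 28.15
position: [0.625, 0.151, 0.2111]
tcp_rot: [-0.628, -0.036, 0.042, 0.776]
force: [-0.4, -1.0, -0.6]
gripper_width: 0.0004
```

```bash
python3 st.py; python3 - <<'E'
from h import *
c=cam("side");A=cv2.resize(c["p"][180:240,280:350,::-1],None,fx=5.7,fy=5.7,interpolation=cv2.INTER_CUBIC)
b=cam("scene");B=cv2.resize(b["p"][200:270,200:270,::-1],None,fx=5.6,fy=4.886,interpolation=cv2.INTER_CUBIC)
h=342;cv2.imwrite("pics/f.png",np.hstack([A[:h,:399],B[:h]]))
E
```

```text
s -0.0275 lat 0.0132 pos [0.6252 0.1497 0.2101] F [ 0.19 -0.18  0.05] F along 0.18 w 0.000441596703371352 t 28.55
up axis [ 0.02  -0.208  0.978]
```

View pics/f.png

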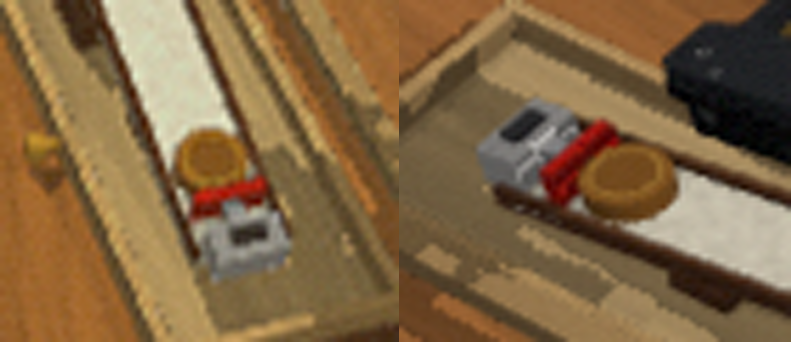

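```bash
python3 -c "
from station import ticket
print(ticket.hand_in())"
```

```text
the job is handed in; nothing more can be done
None
```

The drive is in the chute, flat against the red stop, and I handed the job in at about 28.6 s of the 61 s allowed.

- **Setting down:** I set the drive on the landing (about 6 N at touchdown) and released it. A picture after I let go showed it on the landing.
- **Pushing:** I pushed it down the slope with the closed fingers tilted 12° to match the floor. It met the stop with its front edge about 148 mm down from the top of the chute.
- **Pressing:** The force along the chute rose to about 7.1 N at the most, inside the 5 to 8 N asked for and well under 14 N. The tool moved in by about 1.5 to 2 mm.
- **Easing off:** I backed off slowly along the slope until the force was near zero, then lifted clear.

**Last checks:** the final side and overhead pictures show the drive touching the stop, the force reading was about 0.2 N, and the gripper was about 0.2 m up, touching nothing. I never measured the stop's travel directly, only inferred it from force and tool position. I saw no contact with the other desk items, but the last pictures were close crops of the chute, so I did not re-check each item. No check failed. The one disagreement was a low-confidence wrist-camera reading that put the drive about 10 mm off its landing spot; the side camera and the later push did not bear it out.

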